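Lock the free turntable and tighten its clamp bar

TASK

The nest-box front on the sloping turntable is only loosely clamped, and the turntable spins freely. Turn the turntable until one of its notches faces the sliding wooden bolt, push the bolt fully home into the notch, then turn the clamp bar in the middle clockwise until it stops. Leave the bolt home and the bar tight, let go, and leave the other things on the bench as they are.

Things in the scene. Friction and masses are not known exactly. Their poses are not given: they have to be found in the camera images.
- jig: Fixed plywood jig, a wedge with a sloping board 230 mm up the slope by 330 mm wide. Origin on the table below the spindle; x level, towards the high edge (away from the robot at yaw 0), y level along the board (left), z up. The board rises along +x at 35 degrees (always): outward normal (-sin 35, 0, cos 35), up-slope (cos 35, 0, sin 35) in this frame.
- spindle (a point): Where the turntable's spindle meets the board's surface, 105 mm above the jig's origin. Axes as the jig's; the spindle itself runs along the board's outward normal. 'Out' below means measured along it from the board's surface.
- disc_centre (a point): Middle of the turntable's upper face, 22 mm out. Aluminium disc, radius 92 mm, 6 to 22 mm out, with four notches in its rim 90 degrees apart, on this point's +x, +y, -x, -y: 40 mm wide at the rim, tapering to 27 mm at 62 mm from the axis. z out along the spindle. A 100 x 120 x 12 mm wooden nest-box front is fixed on it, face 34 mm out.
- turntable (a joint): Angle (rad) of the turntable, counter-clockwise positive looking onto the board. At any multiple of pi/2 a notch faces the bolt; within about 0.06 rad the bolt's nose enters and centres it, else the bolt meets the rim. It runs freely (0.03 N m), stays where left and turns with the clamp bar, either way, unless the bolt is home; then it has about 0.07 rad of play.
- clamp_bar (a joint): Angle (rad) of the quarter-turn clamp bar relative to the turntable: 0 loose, growing clockwise as seen looking onto the board, stop (tight) at 1.57. Stiff: takes 0.3 N m, and so drags the free turntable round instead of turning.
- bar_grip (a point): Centre of the clamp bar, on the spindle axis 64 mm out from the board. Bar of dark steel 90 mm long, 16 mm wide and 24 mm high (52 to 76 mm out from the board). Axes: x along the bar, y across it, z out of the board along the spindle.
- bolt (a joint): Travel (m) of the sliding wooden bolt: 0 drawn back, 0.040 fully home (stop). It slides along the jig's -y, level, in a guide on the board and under a small wooden bridge, towards the spindle; friction 3 N, stays where left. Bolt 100 mm long, 24 mm wide, with a round nose.
- bolt_grip (a point): Grip point of the bolt's handle, a wooden block standing square out of the board: 30 mm along the slide, 16 mm wide up the slope, top 65 mm out. This point: on its centre line, 48 mm out, 180 mm left (+y) of the spindle when drawn back, 140 mm when home. Axes: x up the slope, y jig +y, z out. The bridge's top is 34 mm out, 100 to 116 mm left of the spindle.
- screwdriver: Bystander: screwdriver lying on the table in front of the jig, about 200 mm long. Leave alone.
- hammer: Bystander: hammer lying on the table to the left of the jig. Leave alone.
- board_a: Bystander: 150 x 110 x 15 mm board lying to the right of the jig. Leave alone.
- board_b: Bystander: 140 x 110 x 15 mm board lying on the first board. Leave alone.
- jar: Bystander: screw-top jar 70 mm wide, 90 mm high, in front of the jig's right end. Leave alone.
- nest_box: Bystander: finished nest box 220 mm high, 150 mm wide, left of the jig beyond the hammer. Leave alone.

How it is judged:
By the outcome, as a careful person would: the job done as asked, in the order asked, and still so for the second after the job is handed in, with the robot touching nothing.
It also fails if it takes over 46 s, if anything falls off the work surface, if the arm or the gripper's body presses on something with over 40 N, if the wrist force passes 120 N, or if a joint passes its speed limit or range.

ROBOT

A 7-joint arm with a two-finger parallel gripper is mounted at the origin on the work surface. World frame = base frame: x ahead of the robot, y to its left, z up, the work surface at z = 0. Lengths are in m, angles in rad, forces in N, time in s.
With the tool pointing down it reaches from about 0.425 to 0.875 m from the base axis. Payload 4.7 kg.
Tool frame: the origin (TCP) lies at the very end of the fingers, on their centre line; the grasp point (between the pads) lies behind it (ctrl.tcp_to_grasp is the y of the grasp point in the tool frame, in m); y points along the fingers, x is the direction in which the jaws open and shut, and the axes are right-handed (so a half turn about y gives the same grasp; the last joint's range is limited). The gripper opens to 87 mm and grips with 3 to 60 N. Pads are 19 mm wide; open, the fingers measure 117 mm over their backs; the gripper's body (75 mm by 190 mm) begins 51 mm behind the grasp point.
Start: joints at [0.014, 0.321, -0.07, 1.45, 0.023, 1.371, -0.057], TCP at [0.65, -0, 0.223] pointing down, gripper open.
Joint ranges: [-2.86, 2.86], [-0.3, 2.09], [-1.38, 1.24], [0.06, 2.45], [-1.56, 4.7], [0.09, 2.05], [-2.69, 2.69]. Speed limits (rad/s): [2.57, 2.57, 3.14, 3.14, 3.14, 3.14, 3.14].

INTERFACE

Orientations are given as a rotation vector (axis times angle).
In Python, from bench import ctrl, get_image, workorder gives the robot as it stands.
- The arm moves only by the tool drive_tool, never from a script. Its argument "increments" is text: rows parted by semicolons, each of 5 numbers parted by spaces: the shift along the tool's x, y, z in mm, then the turn about the tool's y in degrees, then the closure in counts, from 0 (fully open) to 255 (shut). In form: tx ty tz yaw fingers; .... A call has 1 to 20 rows; each row shifts and turns the commanded pose from where the row before left it, along the tool's axes as they then stand; what a row does not reach is not made up. A row lasts 1/8 s, in which the tool goes at most 62.5 mm and 10.7 degrees, less where a joint would pass 70% of its speed; a pose out of reach is approached as far as the arm can. A call is refused whole if a number of a shift passes 62.5 or a number of a turn 10.7, either way. A call with a gripper value outside its range is refused whole. The fingers move at their own pace and stop on an object; "squeeze" is the grip in N (left out, the last holds). Time passes only in rows, so rows that do not move let the fingers close. It gives the time, the measured TCP pose, the force and the opening at its end, in the units of the state.
- ctrl.get_state(): the state, without advancing time (a new reading comes with each control period).
- get_image(name): name is "scene" or "side" or "wrist"; returns a dict with "img" (420x560x3 uint8, red, green, blue), "mtx" (3x3 intrinsics, pixels), "camera_from_world" (4x4, takes a point from world to camera coordinates). Camera axes: x right, y up, looking along -z (the intrinsics and any distortion apply to the point x, -y, -z); pixel columns grow to the right and rows downward; lengths in m; the calibration is good to about 2 mm. A picture is of the moment at which its call begins. There is no depth.
- workorder.close_job(): hands the job in, once; it reports no verdict.
The state is a dict: "time": time; "joint_positions": joint angles; "qd": joint speeds; "joint_torque": joint torques, N m; "position": TCP position; "tool_rot": TCP orientation; "ft_force": force on the tool from outside, world axes, zero at the start; "torque": the same for the moment, N m; "grip_width": opening from 0.0 (shut) to 1.0 (fully open).
Only numpy, scipy, OpenCV 4.12 (cv2) and the standard library are available. Lean on these libraries where they do the work, as an engineer would, in place of code of your own. Each camera call takes 0.05 s, during which the arm holds its last target.

## Working session

There is one attempt and no reset: what is moved stays moved. The work goes in short steps, Python scripts to look and compute and a tool call to move; the robot and the scene stay as the last step left them, time stands still between calls to the robot, and variables do not carry over. Pictures are saved under pics/ and viewed, and the job is handed in when it is done.

Besides the shell and the picture viewer there is one more tool, called after "Emit:" in YAML: its name, and indented under it one key for each argument. drive_tool: Moves the arm, as the interface text tells. Its arguments: {"type":"object","properties":{"increments":{"type":"string"},"squeeze":{"type":"number"}},"required":["increments"]}

```bash
ls; mkdir -p pics
python3 - <<'E'
from bench import ctrl,get_image
import cv2,numpy as np
print(ctrl.get_state(), ctrl.tcp_to_grasp)
for n in("scene","side","wrist"):
    d=get_image(n); cv2.imwrite(f"pics/{n}0.png",d["img"][:,:,::-1]); print(n,d["mtx"].tolist(),d["camera_from_world"].round(4).tolist(),[k for k in d])
E
```

```text
pics
{'time': 0.0, 'joint_positions': array([ 0.01406889,  0.32180939, -0.07009037,  1.45168445,  0.02260609,
        1.37080709, -0.05690491]), 'qd': array([-1.01614052e-03,  1.15828603e-03,  5.53930486e-04, -1.10855171e-04,
       -5.31075954e-04,  5.59533283e-04,  1.57961880e-05]), 'joint_torque': array([-2.58547143e-04, -4.91284704e+01, -4.03903294e-01, -3.12526345e+01,
       -6.40594075e-02,  4.37659642e-02,  1.61017233e-04]), 'position': array([ 6.49437400e-01, -2.89594735e-05,  2.21465665e-01]), 'tool_rot': array([-1.57089981e+00,  1.45676983e-03,  1.55658360e-03]), 'ft_force': array([-0.05389791, -0.56703341, -0.80000239]), 'torque': array([ 0.05741104, -0.05272368,  0.00162273]), 'grip_width': 1.0012143802914901} -0.0187
scene [[438.23841926597066, 0.0, 289.5339370748612], [0.0, 438.23841926597066, 209.4058070323003], [0.0, 0.0, 1.0]] [[-0.0237, 0.9997, 0.0009, -0.0526], [-0.8199, -0.0199, 0.5721, 0.3745], [0.572, 0.0129, 0.8202, -1.5274], [0.0, 0.0, 0.0, 1.0]] ['img', 'mtx', 'camera_from_world']
side [[386.49119712504034, 0.0, 280.49823599228915], [0.0, 386.49119712504034, 207.2811578473544], [0.0, 0.0, 1.0]] [[0.8315, -0.5552, 0.0204, -0.4288], [0.4052, 0.6312, 0.6613, -0.3322], [-0.3801, -0.5416, 0.7498, -0.686], [0.0, 0.0, 0.0, 1.0]] ['img', 'mtx', 'camera_from_world']
wrist [[325.8568305347088, 0.0, 280.32922969986333], [0.0, 325.8568305347088, 210.37579253107825], [0.0, 0.0, 1.0]] [[1.0, -0.0003, -0.0018, -0.6491], [-0.0002, 0.9598, -0.2806, 0.0332], [0.0018, 0.2806, 0.9598, -0.3908], [0.0, 0.0, 0.0, 1.0]] ['img', 'mtx', 'camera_from_world']
```

View pics/scene0.png

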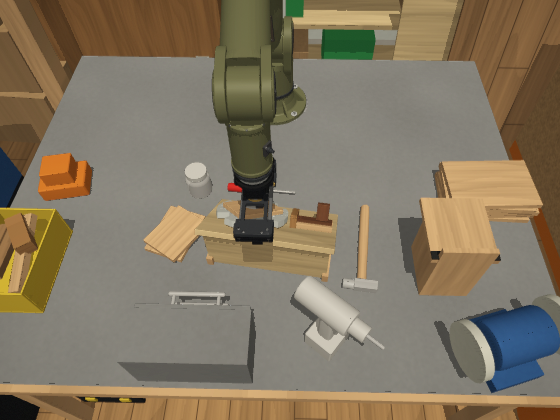

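View pics/side0.png

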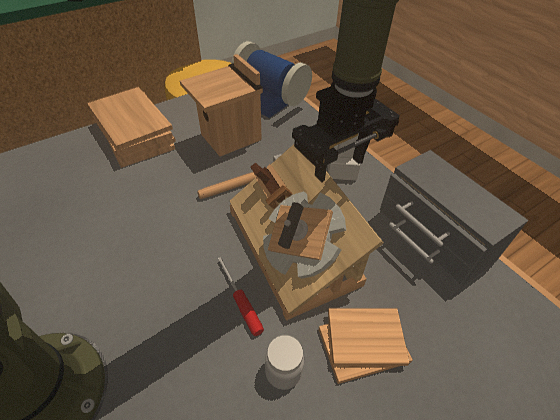

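View pics/wrist0.png

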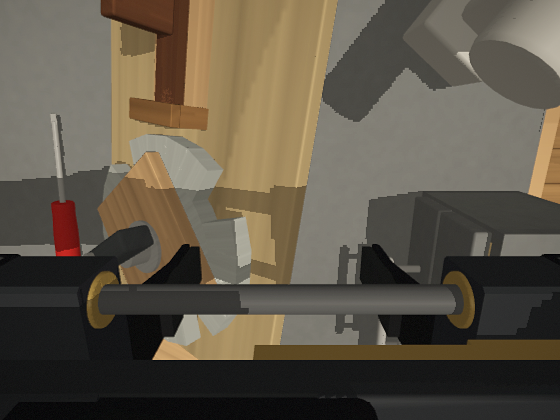

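Run:
```python
import cv2
a=cv2.imread("pics/side0.png")[140:330,190:400]; cv2.imwrite("pics/s1.png",cv2.resize(a,None,fx=3.8,fy=3.15*1.0,interpolation=2) if 0 else cv2.resize(a,(630,570),interpolation=2))
```

```text
(no output)
```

View pics/s1.png

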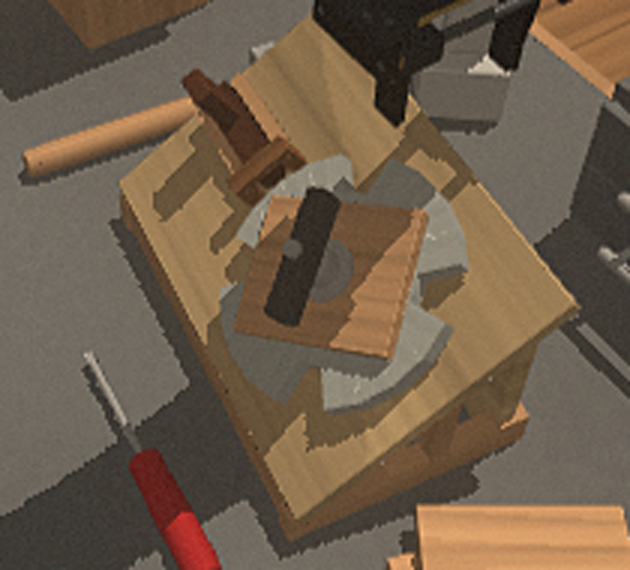

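```bash
cat > h.py <<'E'
import numpy as np,cv2
from bench import ctrl,get_image
t=np.radians(35)
N=np.array([-np.sin(t),0,np.cos(t)]);U=np.array([np.cos(t),0,np.sin(t)]);Y=np.array([0,1.,0])
def jp(P,u,y,n):  # board coords (upslope,left,out) from spindle -> world
    x0,y0,w=P[:3]; p=u*U+y*Y+n*N+np.array([0,0,.105])
    c,s=np.cos(w),np.sin(w)
    return np.array([c*p[0]-s*p[1]+x0,s*p[0]+c*p[1]+y0,p[2]])
def dp(P,th,x,y,n): # disc coords; ccw looking onto board; up-slope=x,left=y (ccw x->y)
    c,s=np.cos(th),np.sin(th); return jp(P,c*x-s*y,s*x+c*y,n)
def proj(d,p):
    q=d["camera_from_world"]@np.r_[p,1]; m=d["mtx"]@np.array([q[0],-q[1],-q[2]]); return m[:2]/m[2]
E
cat > fit.py <<'E'
from h import *
from scipy.optimize import least_squares
import pickle
d=get_image("side")
z=lambda u,v:np.array([190+u/3,140+v/3])
bc=[(-1,1,z(122,183)),(-1,-1,z(295,520)),(1,-1,z(578,308)),(1,1,z(313,15))]
rc=[z(272,198),z(428,212),z(388,358),z(235,328)]
best=None
for lx,ly in((.05,.06),(.06,.05)):
  for k in(-.3,.3):
    cs=[(-1,1),(1,1),(1,-1),(-1,-1)]
    def f(P):
        r=[proj(d,jp(P,P[3]+s*.115,P[4]+q*.165,0))-m for s,q,m in bc]
        r+=[proj(d,dp(P,P[5],a*lx,b*ly,.034))-m for (a,b),m in zip(cs,rc)]
        return np.concatenate(r)
    for g in(0,.3,-.3):
      s=least_squares(f,[.65,0,g,0,0,k])
      if best is None or s.cost<best[0]: best=(s.cost,s.x,lx,f(s.x))
    print(lx,k,s.cost,s.x.round(4))
print(best); pickle.dump((best[1],best[2]),open("P.pkl","wb"))
E
python3 fit.py
```

```text
0.05 -0.3 131.45169992766301 [ 0.5579 -0.034  -0.1286 -0.0065  0.0523 -0.8309]
0.05 0.3 131.45169992783386 [ 0.5579 -0.034  -0.1286 -0.0065  0.0523 -0.8309]
0.06 -0.3 33.52067111949037 [ 0.5565 -0.0341 -0.1303 -0.0053  0.0521 -0.8526]
0.06 0.3 33.52067111944479 [ 0.5565 -0.0341 -0.1303 -0.0053  0.0521 -0.8526]
(np.float64(33.52067111943501), array([ 0.55651205, -0.03407032, -0.13028197, -0.00529593,  0.05214097,
       -0.8525746 ]), 0.06, array([-3.4379052 ,  1.63668116, -0.06479132,  2.63017364, -1.12373829,
       -0.2248189 ,  3.52399267, -5.35551486,  0.85848097, -1.17355226,
       -0.2514344 , -0.58001339,  0.49294753,  0.23381076,  0.0581804 ,
        0.62699252]))
```

```bash
cat > ov.py <<'E'
from h import *
import sys
def overlay(d,P,th,bar,bolt,crop,sc,out,lx=.06,ly=.05,img=None):
    x0,y0,x1,y1=crop
    im=cv2.resize(d["img"][y0:y1,x0:x1,::-1],None,fx=sc,fy=sc,interpolation=2)
    def L(ps,col,close=True):
        q=np.array([(proj(d,p)+.5-[x0,y0])*sc for p in ps]); cv2.polylines(im,[q.round().astype(int)],close,col,1)
    L([jp(P,P[3]+a*.115,P[4]+b*.165,0) for a,b in((-1,1),(1,1),(1,-1),(-1,-1))],(0,255,0))
    L([dp(P,th,a*lx,b*ly,.034) for a,b in((-1,1),(1,1),(1,-1),(-1,-1))],(0,0,255))
    ps=[]
    for k in range(4):
        a0=np.arcsin(.02/.092)
        for a in np.linspace(a0,np.pi/2-a0,12): ps.append((.092*np.cos(a+k*np.pi/2),.092*np.sin(a+k*np.pi/2)))
        c,s=np.cos((k+1)*np.pi/2),np.sin((k+1)*np.pi/2)
        for yy in(-.0135,.0135): ps.append((.062*c-yy*s,.062*s+yy*c))
    L([dp(P,th,a,b,.022) for a,b in ps],(255,0,0))
    for n in(.052,.076): L([dp(P,th-bar,a*.045,b*.008,n) for a,b in((-1,1),(1,1),(1,-1),(-1,-1))],(0,255,255))
    yb=.18-bolt
    for n in(.04,.065): L([jp(P,a*.008,yb+b*.015,n) for a,b in((-1,1),(1,1),(1,-1),(-1,-1))],(255,255,0))
    L([jp(P,0,y,.034) for y in(.1,.116)],(255,0,255))
    cv2.imwrite(out,im)
E
python3 - <<'E'
import pickle
from ov import *
P,l=pickle.load(open("P.pkl","rb"))
overlay(get_image("side"),P,P[5],0,0,(190,130,400,330),3,"pics/o1.png")
overlay(get_image("wrist"),P,P[5],0,0,(0,0,560,420),1.4,"pics/o2.png")
E
```

```text
(no output)
```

View pics/o1.png

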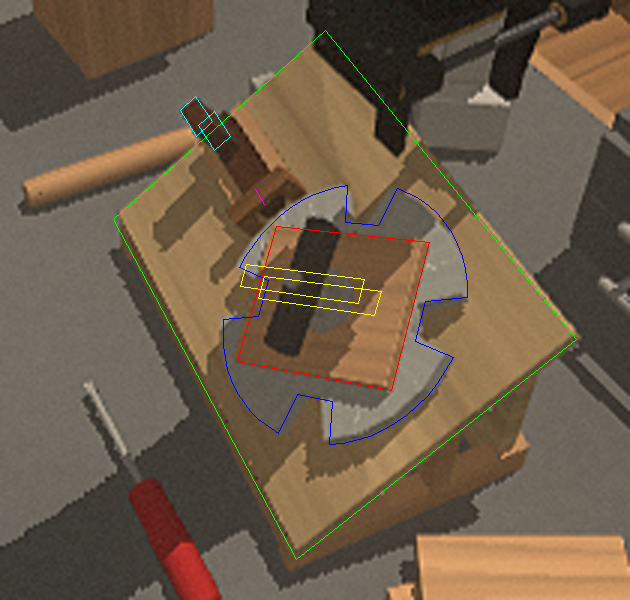

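View pics/o2.png

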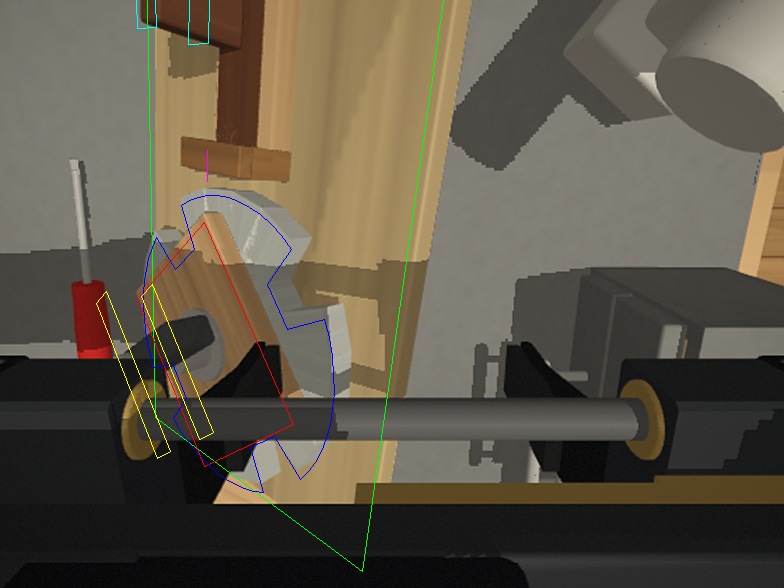

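Emit:
drive_tool:
  increments: "-30 -30 -25 0 0; -30 -30 -25 0 0; -30 -30 -25 0 0; 0 -20 -25 0 0; 0 0 0 0 0; 0 0 0 0 0"

```text
time: 1.05
position: [0.5599, -0.0985, 0.3313]
tool_rot: [-1.57, 0.0, 0.002]
ft_force: [0.4, -0.5, -0.6]
grip_width: 1.0
```

Run:
```python
import pickle
from ov import *
d=get_image("wrist");pickle.dump(d,open("w1.pkl","wb"));pickle.dump(get_image("side"),open("sd1.pkl","wb"))
cv2.imwrite("pics/w1.png",cv2.resize(d["img"][:,:,::-1],None,fx=1.42,fy=1.42,interpolation=2))
cv2.imwrite("pics/sd1.png",pickle.load(open("sd1.pkl","rb"))["img"][:,:,::-1])
print(ctrl.get_state()["position"])
```

```text
[ 0.55987003 -0.09813079  0.33085417]
```

View pics/w1.png

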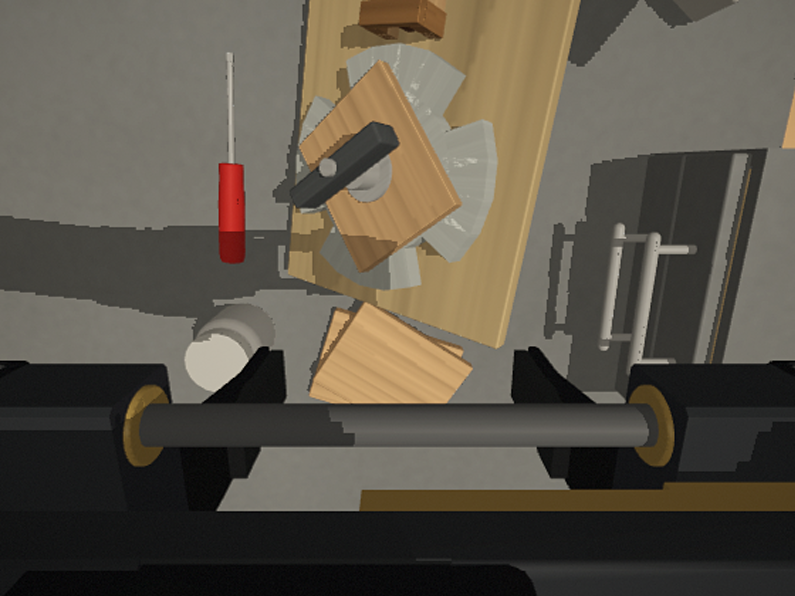

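```bash
cat > fit2.py <<'E'
from h import *
from ov import overlay
from scipy.optimize import least_squares
import pickle
d=pickle.load(open("sd1.pkl","rb"));w=pickle.load(open("w1.pkl","rb"))
z=lambda u,v:np.array([190+u/3,140+v/3]); y=lambda u,v:np.array([u/1.42,v/1.42])-.2
bc=[(-1,1,d,z(122,183)),(-1,-1,d,z(295,520)),(1,-1,d,z(578,308)),(-1,-1,w,y(288,275)),(1,-1,w,y(500,348))]
cs=[(-1,1),(1,1),(1,-1),(-1,-1)]
rc=[(d,z(272,198)),(d,z(428,212)),(d,z(388,358)),(d,z(235,328)),(w,y(383,62)),(w,y(460,204)),(w,y(363,271)),(w,y(300,147))]
# edge line points on the high edge in wrist image
e1,e2=y(580,0),y(500,348); nn=np.array([-(e2-e1)[1],(e2-e1)[0]]);nn/=np.linalg.norm(nn)
def f(P):
    r=[proj(k,jp(P,P[3]+s*.115,P[4]+q*.165,0))-m for s,q,k,m in bc]
    r+=[proj(k,dp(P,P[5],cs[i%4][0]*.06,cs[i%4][1]*.05,.034))-m for i,(k,m) in enumerate(rc)]
    r+=[[ (proj(w,jp(P,P[3]+.115,P[4]+.0,0))-e1)@nn ]]
    return np.concatenate(r)
s=least_squares(f,[.556,-.034,-.13,0,.05,-.85],loss="soft_l1")
P=s.x;print(s.cost,P.round(4),f(P).round(1))
pickle.dump(P,open("P2.pkl","wb"))
overlay(w,P,P[5]+np.pi/2,0,0,(180,0,400,260),2.3,"pics/o3.png",.05,.06)
overlay(d,P,P[5]+np.pi/2,0,0,(190,130,400,330),3,"pics/o4.png",.05,.06)
E
python3 fit2.py
```

```text
15.550154709973787 [ 5.589e-01 -3.040e-02 -1.465e-01 -6.000e-04  5.220e-02 -8.305e-01] [-0.8 -1.8  0.5 -1.2  0.1 -2.8  0.4  0.  -0.8  2.4  0.7 -2.5 -0.7 -2.7
  0.3 -2.2  0.1 -0.9 -0.4 -1.4 -0.2  0.9 -0.4  2.6  0.7  0.6  0.9]
```

View pics/o3.png

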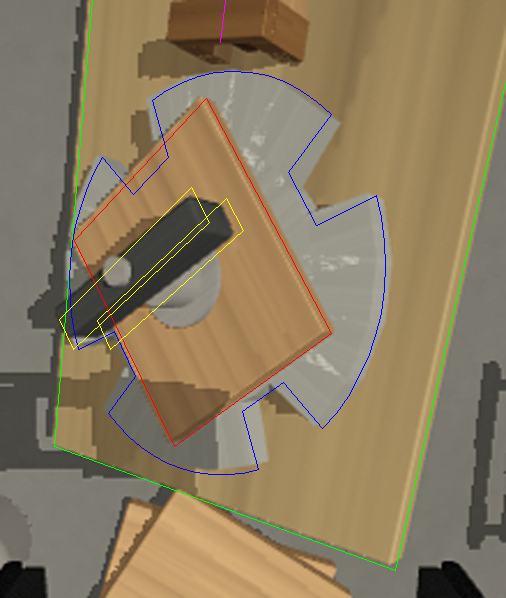

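View pics/o4.png

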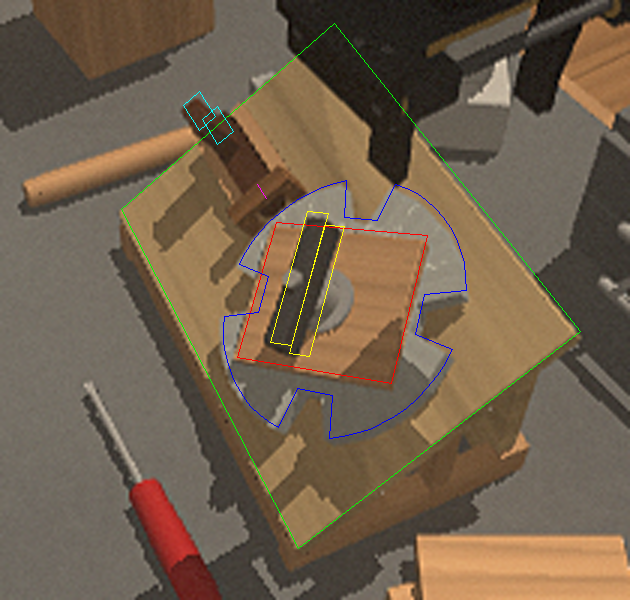

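```bash
cat > path.py <<'E'
from h import *
import pickle
P=pickle.load(open("P2.pkl","rb"))
def pt(phi,r=.036,clear=0,n=.060,lean=.011):
    e=np.array([np.cos(phi),np.sin(phi)]); nn=np.array([-np.sin(phi),np.cos(phi)])
    h=.015*abs(nn[0])+.0095*abs(nn[1])
    d=.008+h+clear+max(0,-nn[0])*lean
    q=r*e+d*nn
    return jp(P,q[0],q[1],n)
def tool(d): return np.array([d[0],-d[2],d[1]])*1000
if __name__=="__main__":
    p=ctrl.get_state()["position"]
    for phi,c in [(.75,.006),(.75,0),(.6,0),(.45,0),(.3,0),(.15,0),(0,0)]:
        q=pt(phi,clear=c); print(phi,q.round(4),tool(q-p).round(1)); p=q
E
python3 path.py
```

```text
0.75 [0.5326 0.0269 0.1541] [-27.3 176.7 125. ]
0.75 [0.5352 0.0221 0.1565] [ 2.7 -2.3 -4.8]
0.6 [0.5416 0.0182 0.1613] [ 6.4 -4.8 -3.9]
0.45 [0.5473 0.0125 0.1658] [ 5.6 -4.5 -5.7]
0.3 [0.5518 0.0053 0.1697] [ 4.6 -3.9 -7.2]
0.15 [ 0.555  -0.0031  0.1727] [ 3.2 -3.1 -8.4]
0 [ 0.5566 -0.0124  0.1748] [ 1.6 -2.1 -9.3]
```

Emit:
drive_tool:
  increments: "-9 0 41 0 255; -9 0 42 0 255; -9 0 42 0 255; 0 50 0 0 255; 0 50 0 0 255; 0 45 0 0 255; 0 0 0 0 255; 0 0 0 0 255"
  squeeze: 15

```text
time: 2.15
position: [0.5339, 0.0257, 0.1889]
tool_rot: [-1.571, -0.002, -0.0]
ft_force: [0.1, -0.4, -0.9]
grip_width: 0.167
```

```bash
cat > look.py <<'E'
import sys,cv2
from bench import get_image,ctrl
s=ctrl.get_state();print(s["position"].round(4),s["ft_force"].round(1),s["grip_width"])
tag=sys.argv[1]
a=get_image("side")["img"][130:330,190:400,::-1]; b=get_image("wrist")["img"][:,:,::-1]
a=cv2.resize(a,(420,400),interpolation=2);b=cv2.resize(b,(380,285),interpolation=cv2.INTER_AREA)
b=cv2.copyMakeBorder(b,0,115,0,0,cv2.BORDER_CONSTANT)
cv2.imwrite(f"pics/{tag}.png",cv2.hconcat([a,b]))
E
python3 look.py a1
```

```text
[0.5339 0.0257 0.1889] [ 0.1 -0.4 -0.9] 0.16715029031273068
```

View pics/a1.png

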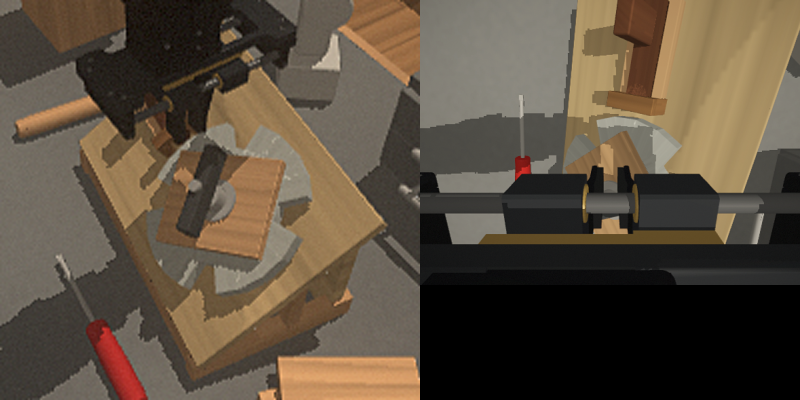

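Emit:
drive_tool:
  increments: "0 12 0 0 255; 0 12 0 0 255; 0 9 1 0 255; 0 0 0 0 255; 0 0 0 0 255"

```text
time: 2.88
position: [0.5332, 0.026, 0.1547]
tool_rot: [-1.571, -0.0, -0.0]
ft_force: [-0.0, 0.3, -0.5]
grip_width: 0.002
```

```bash
python3 look.py a2
```

```text
[0.5332 0.026  0.1547] [-0.   0.3 -0.5] 0.0021190945585406254
```

View pics/a2.png

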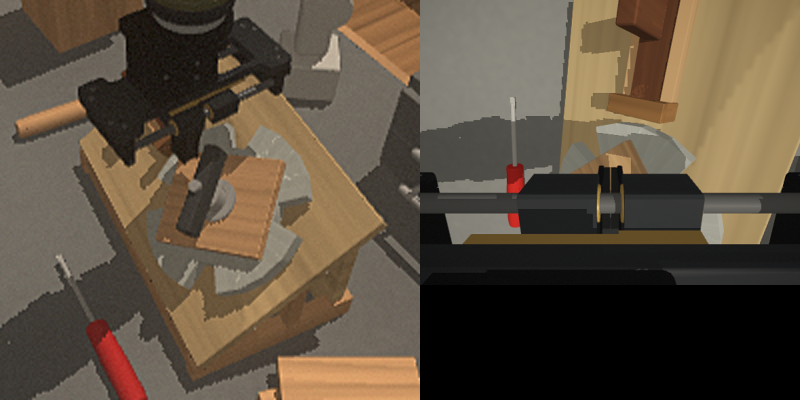

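Emit:
drive_tool:
  increments: "2 -2 -4 0 255; 3 -3 -2 0 255; 3 -3 -3 0 255; 3 -2 -3 0 255; 3 -2 -3 0 255; 3 -2 -4 0 255; 2 -2 -4 0 255; 2 -1 -4 0 255; 1 -1 -4 0 255; 1 -1 -5 0 255; 0 0 0 0 255"

```text
time: 4.35
position: [0.5563, -0.011, 0.1737]
tool_rot: [-1.572, 0.0, -0.001]
ft_force: [0.5, -0.3, -0.6]
grip_width: 0.004
```

```bash
python3 look.py a3
```

```text
[ 0.5563 -0.011   0.1737] [ 0.5 -0.3 -0.6] 0.004130430773508677
```

View pics/a3.png

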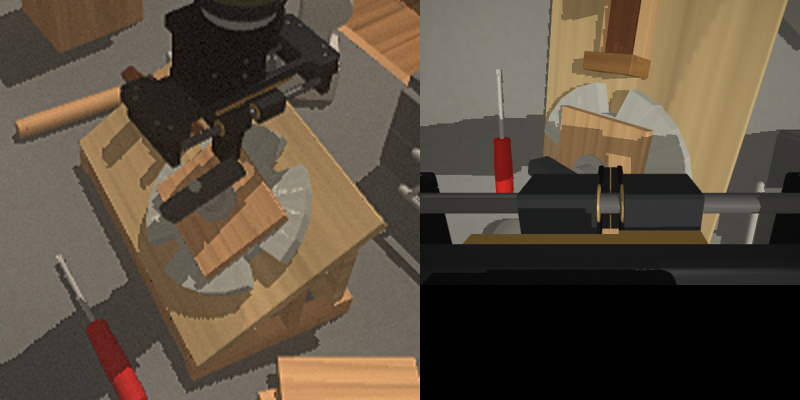

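```bash
cat > lk2.py <<'E'
import sys,pickle
from ov import *
P=pickle.load(open("P2.pkl","rb"))
d=get_image("wrist");th=float(sys.argv[2]);pickle.dump(d,open("w.pkl","wb"))
im=d["img"][90:270,190:420,::-1]
im=cv2.resize(im,None,fx=2,fy=2,interpolation=2)
overlay(d,P,th,0,float(sys.argv[3]) if len(sys.argv)>3 else 0,(150,20,450,280),2.2,"pics/%s.png"%sys.argv[1],.05,.06)
E
python3 lk2.py b1 0
```

```text
(no output)
```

View pics/b1.png

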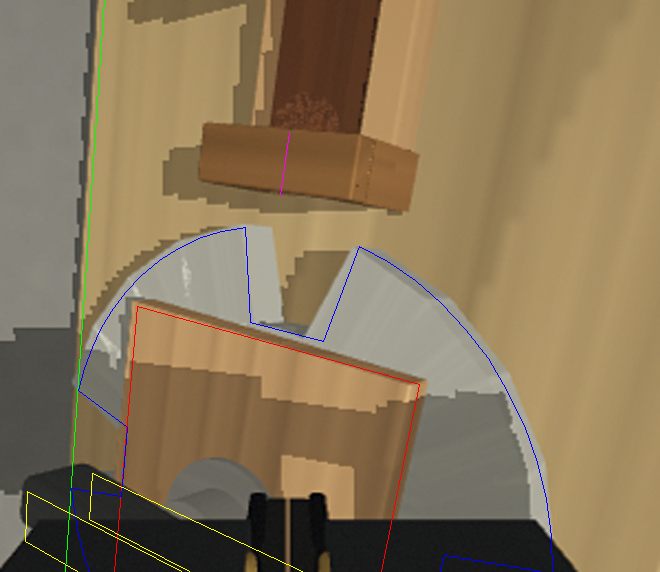

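Run:
```python
from path import *
p=ctrl.get_state()["position"]
for y in(.216,.2045,.1645,.1625):
    q=jp(P,-.004,y,.047); print(q.round(4),tool(q-p).round(1)); p=q
```

```text
[0.5605 0.1877 0.1412] [  4.4  32.5 197.8]
[0.5589 0.1763 0.1412] [ -1.7  -0.  -11.4]
[0.553  0.1367 0.1412] [ -5.8  -0.  -39.6]
[0.5527 0.1348 0.1412] [-0.3 -0.  -2. ]
```

Emit:
drive_tool:
  increments: "0 0 6 0 255; 0 -30 4 0 255; 0 -30 20 0 255; 1 0 40 0 255; 1 0 40 0 255; 1 0 40 0 255; 1 0 40 0 255; 0 30 8 0 255; 0 30 0 0 255; 0 20 0 0 255; 0 0 0 0 255; 0 0 0 0 255"

```text
time: 6.0
position: [0.5605, 0.1885, 0.1546]
tool_rot: [-1.57, -0.001, -0.001]
ft_force: [-0.5, -0.2, -0.4]
grip_width: 0.004
```

```bash
python3 look.py a4; python3 lk2.py b2 0
```

```text
[0.5605 0.1885 0.1546] [-0.5 -0.2 -0.4] 0.0040663416360345985
```

View pics/a4.png

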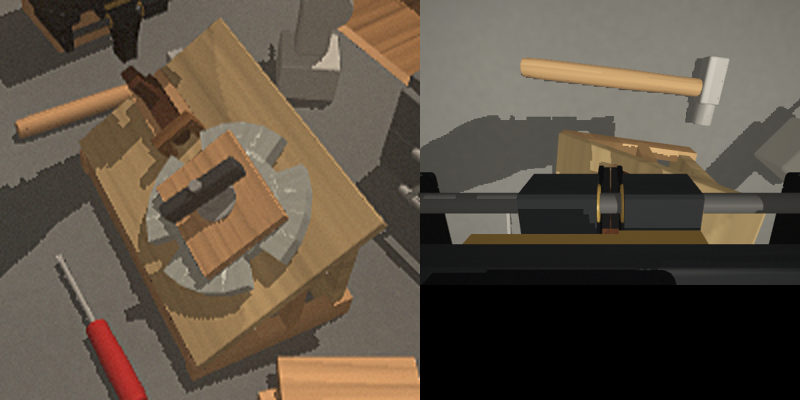

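View pics/b2.png

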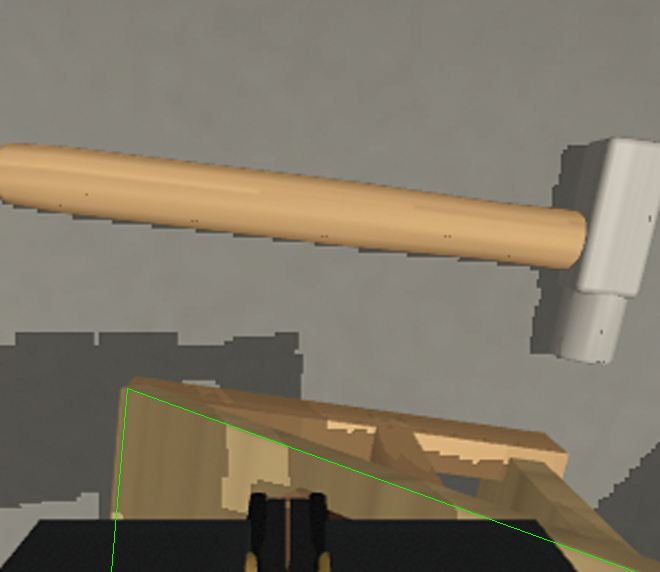

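Emit:
drive_tool:
  increments: "0 7 0 0 255; 0 6 0 0 255; -1 0 -6 0 255; -1 0 -6 0 255; -1 0 -6 0 255; 0 0 -6 0 255; -1 0 -6 0 255; -1 0 -6 0 255; -1 0 -6 0 255; 0 0 0 0 255"

```text
time: 7.4
position: [0.5541, 0.1446, 0.1407]
tool_rot: [-1.572, 0.001, -0.001]
ft_force: [-1.5, 0.8, -0.1]
grip_width: 0.003
```

```bash
python3 look.py a5
```

```text
[0.5541 0.1446 0.1407] [-1.5  0.8 -0.1] 0.0029900639597716812
```

View pics/a5.png

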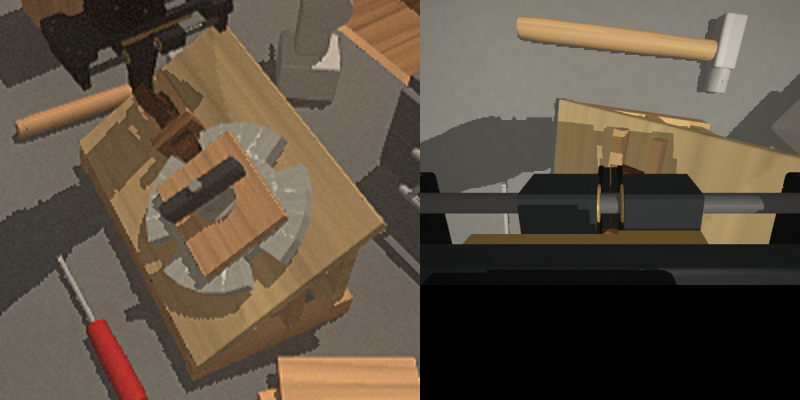

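Emit:
drive_tool:
  increments: "0 0 -2 0 255; -1 0 -2 0 255; 0 0 -2 0 255; 0 0 -2 0 255; 0 0 0 0 255"

```text
time: 8.12
position: [0.5536, 0.1391, 0.141]
tool_rot: [-1.569, -0.002, -0.001]
ft_force: [2.5, 4.0, -0.5]
grip_width: 0.007
```

Emit:
drive_tool:
  increments: "0 0 -2 0 255; 0 0 -2 0 255; 0 0 -1 0 255; 0 0 0 0 255"

```text
time: 8.62
position: [0.5535, 0.1388, 0.1412]
tool_rot: [-1.563, -0.005, 0.0]
ft_force: [2.9, 11.7, -3.0]
grip_width: 0.006
```

Emit:
drive_tool:
  increments: "0 0 -2 0 255; 0 0 -2 0 255; 0 0 0 0 255; 0 0 0 0 255"

```text
time: 9.12
position: [0.5535, 0.1385, 0.1413]
tool_rot: [-1.559, -0.007, 0.002]
ft_force: [4.3, 18.0, -3.1]
grip_width: 0.002
```

```bash
python3 look.py a6;  python3 - <<'E'
from bench import get_image
import cv2
a=get_image("side")["img"][140:290,200:370,::-1]
cv2.imwrite("pics/a6z.png",cv2.resize(a,None,fx=4,fy=4,interpolation=2))
E
```

```text
[0.5535 0.1385 0.1413] [ 4.3 18.  -3.1] 0.001570282155073824
```

View pics/a6z.png

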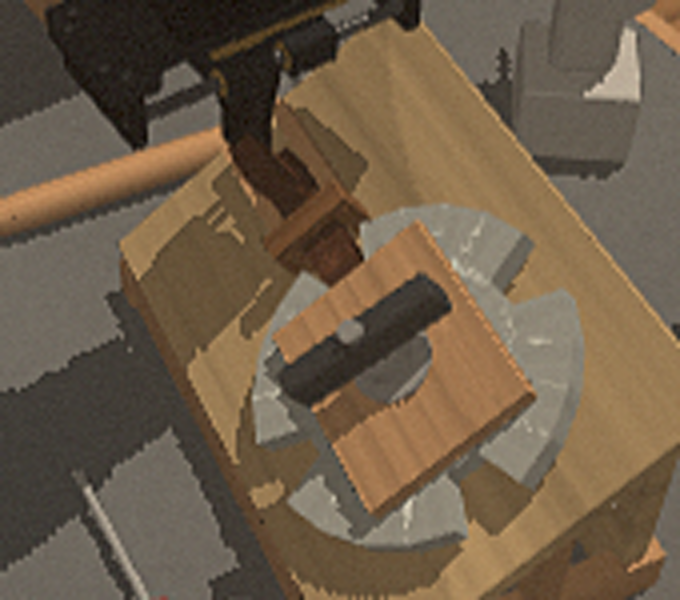

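Run:
```python
from path import *
p=ctrl.get_state()["position"]
for phi,c in [(0,.010)]+[(x,0) for x in -np.arange(0,1.66,.15)]:
    q=pt(phi,clear=c,n=.055); print(round(phi,2),q.round(4),tool(q-p).round(1)); p=q
```

```text
0 [ 0.5609 -0.0029  0.1707] [   7.4  -29.4 -141.5]
-0.0 [ 0.5594 -0.0128  0.1707] [-1.5 -0.  -9.9]
-0.15 [ 0.561  -0.0165  0.1722] [ 1.5 -1.5 -3.7]
-0.3 [ 0.5622 -0.0209  0.1734] [ 1.2 -1.3 -4.3]
-0.45 [ 0.5629 -0.0258  0.1744] [ 0.7 -1.  -4.9]
-0.6 [ 0.5629 -0.0313  0.175 ] [ 0.  -0.6 -5.4]
-0.75 [ 0.5621 -0.0371  0.175 ] [-0.8 -0.  -5.8]
-0.9 [ 0.5603 -0.043   0.1744] [-1.7  0.6 -5.9]
-1.05 [ 0.5576 -0.0488  0.1731] [-2.7  1.3 -5.8]
-1.2 [ 0.5539 -0.0543  0.1711] [-3.7  2.  -5.4]
-1.35 [ 0.5493 -0.059   0.1684] [-4.6  2.7 -4.7]
-1.5 [ 0.5439 -0.0628  0.165 ] [-5.4  3.4 -3.8]
-1.65 [ 0.539  -0.0656  0.162 ] [-4.8  3.1 -2.8]
```

Emit:
drive_tool:
  increments: "0 0 10 0 255; 0 0 8 0 255; 0 -35 0 0 255; 0 -35 0 0 255; 2 0 -40 0 255; 2 0 -40 0 255; 2 0 -40 0 255; 2 0 -28 0 255; 0 0 0 0 255; 0 0 0 0 255"

```text
time: 10.52
position: [0.5606, -0.0004, 0.2104]
tool_rot: [-1.57, 0.001, 0.001]
ft_force: [-0.0, 0.1, -0.5]
grip_width: 0.009
```

```bash
python3 look.py a7; python3 lk2.py b3 0 .04
```

```text
[ 5.606e-01 -4.000e-04  2.104e-01] [-0.   0.1 -0.5] 0.009166535897722356
```

View pics/a7.png

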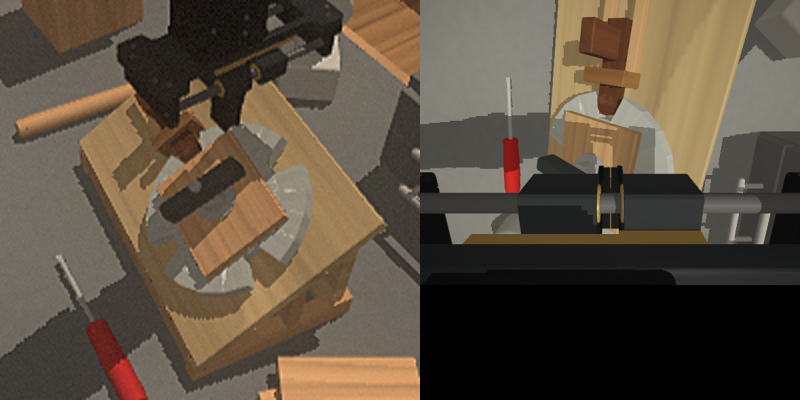

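View pics/b3.png

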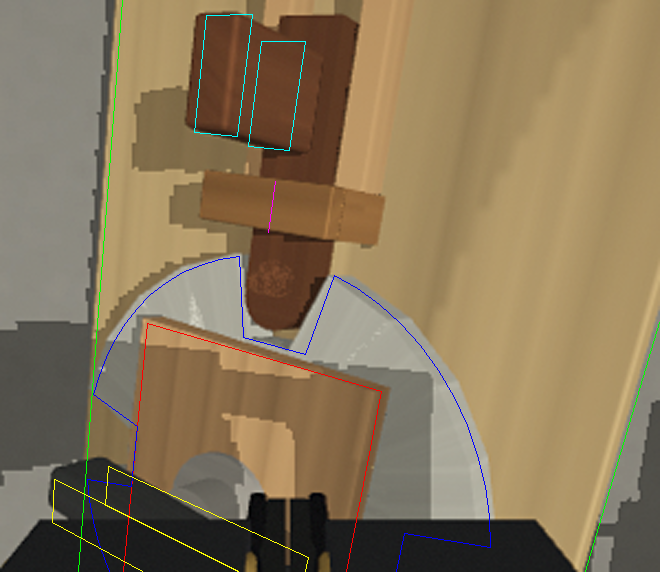

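Emit:
drive_tool:
  increments: "0 20 0 0 255; 0 19 0 0 255; 0 0 -5 0 255; -1 0 -7 0 255; 1 -1 -3 0 255; 1 -1 -3 0 255; 1 -1 -4 0 255; 0 0 0 0 255"

```text
time: 11.68
position: [0.5625, -0.0196, 0.1744]
tool_rot: [-1.566, -0.001, 0.003]
ft_force: [-1.4, 5.8, -2.2]
grip_width: 0.011
```

```bash
python3 look.py a8
```

```text
[ 0.5625 -0.0196  0.1744] [-1.4  5.8 -2.2] 0.010905295467862428
```

View pics/a8.png

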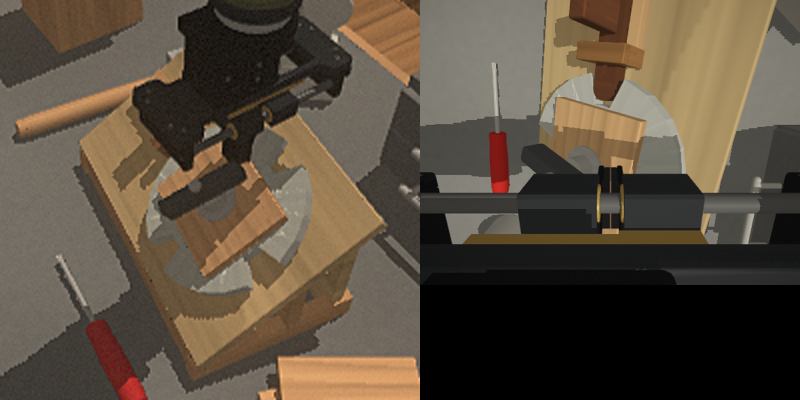

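Emit:
drive_tool:
  increments: "1 0 -4 0 255; 0 -1 -4 0 255; 0 0 -4 0 255; 0 0 -4 0 255; -1 0 -4 0 255; -1 1 -4 0 255; -1 1 -4 0 255; 0 0 0 0 255"

```text
time: 12.78
position: [0.5633, -0.0505, 0.1755]
tool_rot: [-1.57, -0.005, -0.005]
ft_force: [4.0, 3.5, 3.9]
grip_width: 0.006
```

```bash
python3 look.py a9
```

```text
[ 0.5633 -0.0505  0.1755] [4.  3.5 3.9] 0.006329835740340131
```

View pics/a9.png

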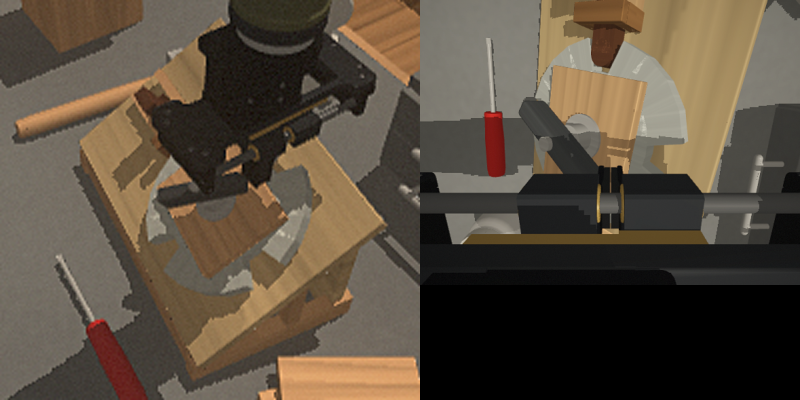

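Emit:
drive_tool:
  increments: "-3 2 -3 0 255; -3 2 -2 0 255; -4 2 -2 0 255; -4 2 -2 0 255; -4 3 -2 0 255; 0 0 0 0 255"

```text
time: 13.62
position: [0.5482, -0.0674, 0.1668]
tool_rot: [-1.577, -0.008, -0.014]
ft_force: [8.9, -6.4, 7.8]
grip_width: 0.005
```

```bash
python3 look.py a10
```

```text
[ 0.5482 -0.0674  0.1668] [ 8.9 -6.4  7.8] 0.005198840809133171
```

View pics/a10.png

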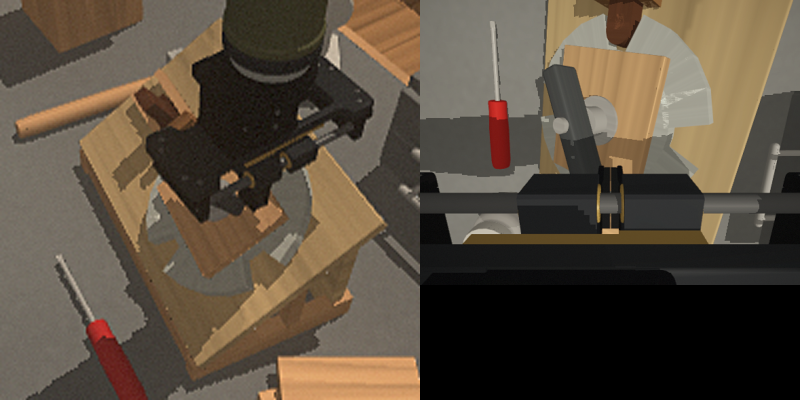

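Emit:
drive_tool:
  increments: "-3 2 1 0 255; -3 2 1 0 255; -3 2 1 0 255; -3 2 0 0 255; 0 0 0 0 255"

```text
time: 14.35
position: [0.5355, -0.0656, 0.1581]
tool_rot: [-1.579, -0.006, -0.013]
ft_force: [7.1, -9.3, 6.0]
grip_width: 0.005
```

```bash
python3 look.py a11
```

```text
[ 0.5355 -0.0656  0.1581] [ 7.1 -9.3  6. ] 0.005098185780643794
```

View pics/a11.png

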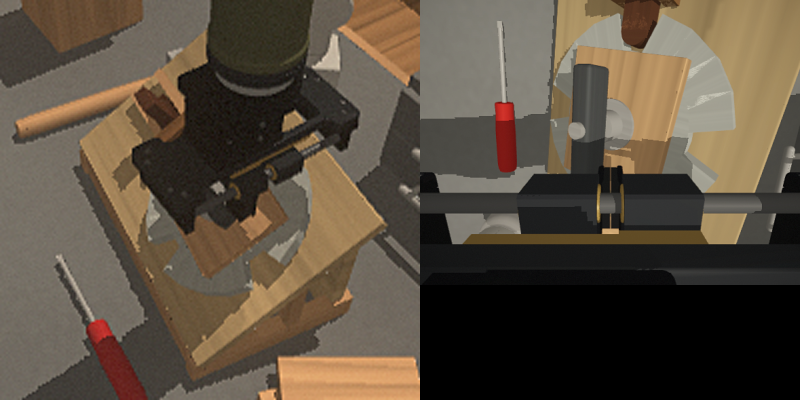

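Emit:
drive_tool:
  increments: "-3 2 -1 0 255; -3 2 -1 0 255; -3 2 0 0 255; 0 0 0 0 255"

```text
time: 14.95
position: [0.5315, -0.0663, 0.1554]
tool_rot: [-1.577, -0.016, -0.021]
ft_force: [14.3, -5.4, 11.6]
grip_width: 0.004
```

```bash
python3 lk2.py b4 0 .04
```

```text
(no output)
```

View pics/b4.png

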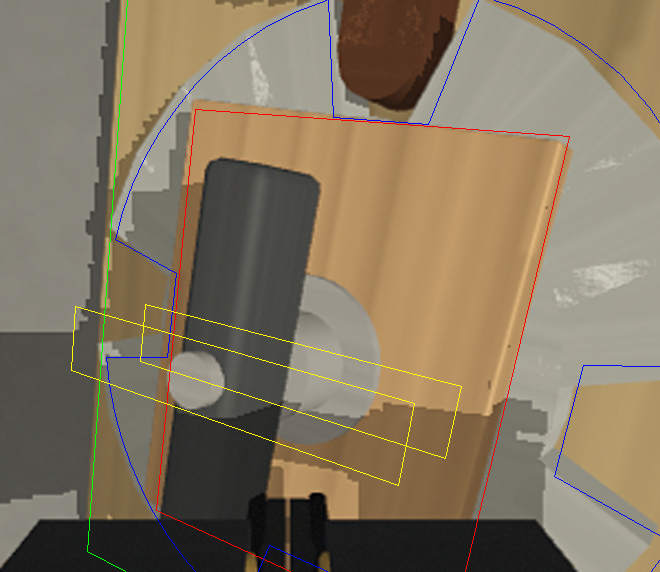

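Emit:
drive_tool:
  increments: "-2 1 0 0 255; -2 2 0 0 255; 0 0 0 0 255; 0 0 0 0 255"

```text
time: 15.5
position: [0.5313, -0.0663, 0.1552]
tool_rot: [-1.578, -0.023, -0.028]
ft_force: [18.6, -6.3, 17.8]
grip_width: 0.005
```

Emit:
drive_tool:
  increments: "6 -5 0 0 255; 8 -8 0 0 255; 4 -30 0 0 255; 0 -50 0 0 255; 0 -50 0 0 255; 0 -30 -20 0 255; 0 0 -20 0 255; 0 0 0 0 255; 0 0 0 0 255"

```text
time: 16.62
position: [0.5351, -0.1004, 0.3167]
tool_rot: [-1.57, 0.003, 0.003]
ft_force: [0.3, 0.6, -0.6]
grip_width: 0.006
```

Run:
```python
import pickle
from ov import *
P=pickle.load(open("P2.pkl","rb"));print(ctrl.get_state()["ft_force"],ctrl.get_state()["position"])
overlay(get_image("wrist"),P,0,np.pi/2,.04,(150,0,450,260),2.3,"pics/c1.png",.05,.06)
cv2.imwrite("pics/c2.png",cv2.resize(get_image("side")["img"][50:390,150:420,::-1],None,fx=1.75,fy=1.75,interpolation=2))
```

```text
[ 0.32222729  0.60094748 -0.57450658] [ 0.53513942 -0.10036147  0.31673887]
```

View pics/c1.png

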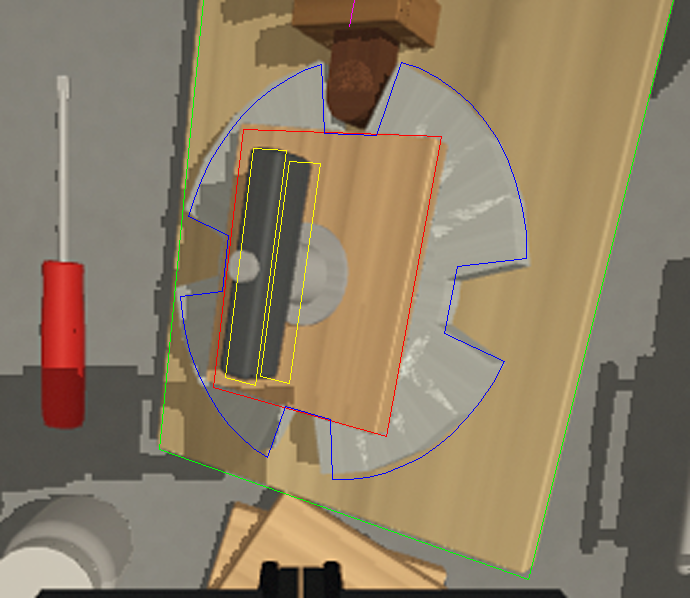

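View pics/c2.png

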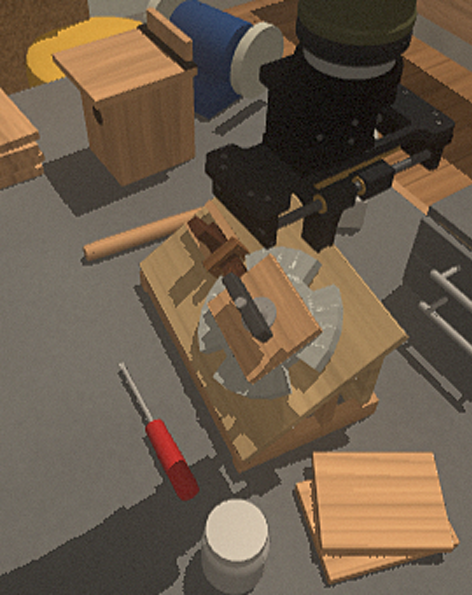

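```bash
python3 -c "
from bench import workorder;print(workorder.close_job())"
```

```text
the job is handed in; nothing more can be done
None
```

The job is done and handed in at about 16.6 s on the robot's clock, in the order you asked.

- **Turntable:** I pushed the clamp bar's upper end with the closed fingers, turning the free turntable about 0.74 rad clockwise until a notch faced the bolt. The camera overlay put it within about 0.02 rad of the right angle.
- **Bolt:** I pushed the handle until it stopped dead at 18 N. The overlay matches 40 mm of travel, and the nose can be seen seated in the notch.
- **Clamp bar:** I pushed it clockwise along its arc until it stopped. It moved no further while the wrist force rose from about 19 to 26 N.
- **Final check:** With the arm clear and the wrist force near zero, the picture matches bar tight, bolt home and turntable at 0 to within 1–3 mm. The screwdriver, jar, boards, nest box and the visible part of the hammer look as they were at the start.

One small disagreement: the bolt stopped about 2 mm short of where I predicted. I put that down to calibration error, since it was clearly seated. The hand-in gave no verdict.

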